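# Divert the ball feed to the other bin

## Task

Without touching the steel balls, rock the red seesaw gate over its pivot so that it slopes the other way from how you find it. Then push the orange tab of the feed slide fully open so that all three balls run down the other chute into the bin there. Leave the jar, sanding block and wrench where they are; nothing is to be picked up.

Things in the scene. Friction and masses are not known exactly. Their poses are not given: they have to be found in the camera images.
- sorter: Fixed ball sorter on a plywood base 250 x 500 mm. Origin on the bench under the gate's pivot; x points from the pivot up the feed chute (away from the robot at yaw 0), y along the seesaw to the yellow bin, z up. Pivot axis along x, 105 mm up. The aluminium feed chute, 36 mm wide with 22 mm walls, runs from x = 18 to 162 mm, its floor 127 to 152 mm up, and slopes down to the gate.
- gate (a joint): Tilt of the red seesaw gate (trough 190 x 44 mm) about its pivot, rad. +0.26: +y end fully down, balls run to the yellow bin; -0.26: -y end fully down, balls run to the green bin. A 0.3 kg brass block above the pivot makes it top-heavy: it starts resting on (or just dropping onto) either stop, tips over by itself once past level and stays on the other. Under 1 N on the raised paddle rocks it.
- paddle_left (a point): Centre of the top face of the white paddle at the gate's +y (yellow bin) end, on the robot's side of the gate: 50 mm from the pivot along -x, 68 mm along y. The paddle is 50 x 40 mm (x by y), 5 mm thick, with free space above and below. It moves with the gate: about 137 mm above the bench when its end is up, 102 mm when down.
- paddle_right (a point): The same on the white paddle at the gate's -y (green bin) end.
- feed_slide (a joint): Travel of the feed slide towards the sorter's +y, m: 0 shut (starts 0 to 0.006), 0.05 fully open against its stop; from 0.036 the chute is free. Friction about 1.5 N; stays where it is left.
- tab (a point): Centre of the outer (-y) face of the orange push tab of the feed slide: the face to push towards +y. The tab is an upright plate 36 mm along x, 44 mm high (148 to 192 mm above the bench), 6 mm thick. When shut this point lies 79 mm to the -y side of the chute's middle, 75 mm from the pivot along x.
- bin_yellow (a point): Centre of the inner floor of the yellow bin at the +y end, 12 mm above the bench. Inside about 82 x 80 mm; walls 44 to 80 mm above the bench. An aluminium outlet chute, 62 mm wide, y = 100 to 170 mm, walls up to 112 mm high, leads from the gate's end into it.
- bin_green (a point): The same (bin and outlet chute) for the green bin at the -y end.
- ball1: First 25 mm steel ball waiting in the feed chute behind the feed slide; origin at its centre; about 64 g
- ball2: Second 25 mm steel ball waiting in the feed chute behind the feed slide; origin at its centre; about 64 g
- ball3: Third 25 mm steel ball waiting in the feed chute behind the feed slide; origin at its centre; about 64 g
- jar: Amber jar with steel lid, 54 mm across, 75 mm high, loose bystander beside the sorter; origin at the centre of its underside
- sanding_block: Wooden sanding block 45 x 85 x 30 mm, loose bystander; origin at the centre of its underside
- wrench: Steel wrench 140 mm long lying on the bench in front of the sorter, loose bystander; origin under its middle
There are look-alikes about, which are no part of the job. What is shaped like the ball1 but green or turquoise is not meant.

How it is judged:
By the outcome, as a careful person would: the job done as asked, in the order asked, and still so for the second after the job is handed in, with the robot touching nothing.
It also fails if it takes over 40 s, if anything falls off the work surface, if the arm or the gripper's body presses on something with over 40 N, if the wrist force passes 120 N, or if a joint passes its speed limit or range.

## Robot

A 6-joint arm with a two-finger parallel gripper is mounted at the origin on the work surface. World frame = base frame: x ahead of the robot, y to its left, z up, the work surface at z = 0. Lengths are in mm, angles in rad, forces in N, time in s.
With the tool pointing down it reaches from about 350 to 975 mm from the base axis. Payload 7.1 kg.
Tool frame: the origin (TCP) lies at the very end of the fingers, on their centre line; the grasp point (between the pads) lies 19 mm behind it; y points along the fingers, z is the direction in which the jaws open and shut, and the axes are right-handed (so a half turn about y gives the same grasp; the last joint's range is limited). The gripper opens to 88 mm and grips with 3 to 60 N. Pads are 20 mm wide; open, the fingers measure 115 mm over their backs; the gripper's body (75 mm by 178 mm) begins 61 mm behind the grasp point.
Start: joints at [1.316, 0.423, 1.63, -0, 1.089, -0.019], TCP at [145.982, 607.696, 222.675] pointing down, gripper open.
Joint ranges: [-3, 3], [-0.9, 2.11], [0.09, 2.58], [-1.31, 4.45], [0.11, 2.69], [-2.54, 2.54]. Speed limits (rad/s): [2.39, 2.39, 3.01, 3.14, 3.14, 3.14].

## Interface

Orientations are given as a rotation vector (axis times angle).
In Python, from workcell import ctrl gives the robot as it stands.
- The arm moves only by the shell command python3 -m jog 'ROWS'. ROWS is JSON, a list of rows, each a list of 3 entries, a list of its own where there are three numbers: the opening, from 0 (shut) to 1 (fully open), then the shift along the tool's x, y, z in cm, then the turn, a rotation vector about the tool's x, y, z in rad. In form: [[claw, [dx, dy, dz], [wx, wy, wz]], ...]. A call has 1 to 8 rows; each row is the pose to reach, as a shift and turn from the pose commanded when the call began, along the tool's axes at that moment; what a row does not reach only later rows make up. A row lasts 1/10 s, in which the tool goes at most 50 mm and 8.59 degrees, less where a joint would pass 70% of its speed; a pose out of reach is approached as far as the arm can. A call with a gripper value outside its range is refused whole. The fingers move at their own pace and stop on an object; the grip force is fixed at half the most. Time passes only in rows, so rows that repeat a pose let the fingers close. It gives the time, the measured TCP pose, the force and the opening at its end, in the units of the state.
- ctrl.get_obs(): the state, without advancing time (a new reading comes with each control period).
- ctrl.get_image(name): name is "scene" or "top"; returns a dict with "color" (400x640x3 uint8, red, green, blue), "z_map" (400x640 float32, mm along the optical axis (not along the pixel's ray), 0 where there is no reading), "fx", "fy", "cx", "cy" (pixels), "pose" (4x4, takes a point from camera to world coordinates). Camera axes: x right, y down, z forward; pixel columns grow to the right and rows downward; lengths in mm; the calibration is good to about 2 mm. A picture is of the moment at which its call begins.
- ctrl.close_job(): hands the job in, once; it reports no verdict.
The state is a dict: "t": time; "qpos": joint angles; "qvel": joint speeds; "joint_torque": joint torques, N m; "ee_pos": TCP position; "orientation": TCP orientation; "ft_force": force on the tool from outside, world axes, zero at the start; "moment": the same for the moment, N m; "width": finger opening in mm.
Only numpy, scipy, OpenCV 4.12 (cv2) and the standard library are available. Lean on these libraries where they do the work, as an engineer would, in place of code of your own. Each camera call takes 0.05 s, during which the arm holds its last target.

## Working session

There is one attempt and no reset: what is moved stays moved. The work goes in short steps, Python scripts to look and compute and a shell command to move; the robot and the scene stay as the last step left them, time stands still between calls to the robot, and variables do not carry over. Pictures are saved under pics/ and viewed, and the job is handed in when it is done.

```bash
ls; mkdir -p pics; python3 - <<'E'
from workcell import ctrl
import cv2,numpy as np
for n in("scene","top"):
    i=ctrl.get_image(n); cv2.imwrite(f"pics/{n}0.png",i["color"][:,:,::-1]); np.savez(f"pics/{n}0.npz",**i)
    print(n,i["fx"],i["fy"],i["cx"],i["cy"],np.round(i["pose"],3).tolist())
o=ctrl.get_obs();print({k:np.round(v,3).tolist() for k,v in o.items()})
E
```

```text
pics
scene 367.33082409952954 367.33082409952954 314.64118809169923 196.7591304659246 [[0.853, 0.412, -0.32, 855.735], [0.522, -0.68, 0.516, -361.12], [-0.005, -0.607, -0.795, 722.061], [0.0, 0.0, 0.0, 1.0]]
top 506.3755532766909 506.3755532766909 315.23578722726927 206.70800229934488 [[-0.029, -0.993, 0.112, 472.292], [-1.0, 0.03, 0.009, 38.878], [-0.012, -0.111, -0.994, 1279.637], [0.0, 0.0, 0.0, 1.0]]
{'t': 0.1, 'qpos': [1.316, 0.424, 1.631, -0.0, 1.089, -0.019], 'qvel': [-0.0, -0.003, -0.001, -0.002, 0.001, -0.001], 'joint_torque': [-0.001, -54.561, -27.432, 0.064, 0.019, -0.0], 'ee_pos': [145.87, 607.241, 221.997], 'orientation': [-1.564, 0.185, -0.185], 'ft_force': [-0.066, -0.612, -0.062], 'moment': [-0.027, -0.036, -0.048], 'width': 88.211}
```

View pics/scene0.png

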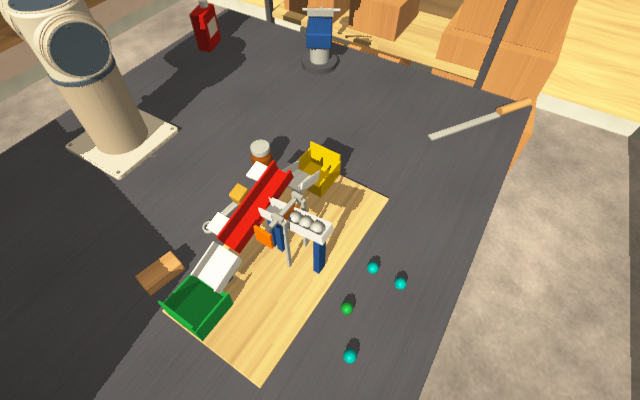

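View pics/top0.png

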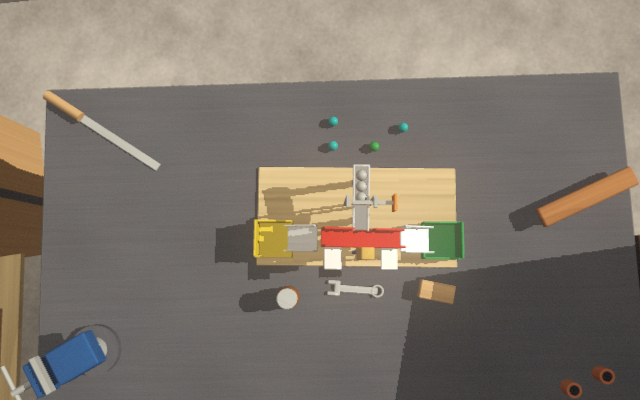

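The steel balls, at about (362,175..197) in the top view, sit in the chute. The turquoise and green balls at (333,121), (333,146), (403,127) and (375,146) are look-alikes lying on the bench. The paddles are at (332,259) and (389,259), and the tab is at (395,202). Next I'll measure these.

```bash
cat > h.py <<'E'
import numpy as np,cv2
def cloud(i):
    z=i["z_map"];v,u=np.mgrid[:z.shape[0],:z.shape[1]]
    P=np.stack([(u-i["cx"])/i["fx"]*z,(v-i["cy"])/i["fy"]*z,z],-1)
    T=i["pose"];return P@T[:3,:3].T+T[:3,3]
E
python3 - <<'E'
from h import *
i=dict(np.load("pics/top0.npz"));P=cloud(i);c=i["color"];hsv=cv2.cvtColor(c,cv2.COLOR_RGB2HSV)
H,S,V=[hsv[...,k].astype(int) for k in range(3)];v,u=np.mgrid[:400,:640]
def rep(n,m):
    q=P[m];print(n,m.sum(),"med",np.round(np.median(q,0)),"min",np.round(np.percentile(q,3,0)),"max",np.round(np.percentile(q,97,0)))
box=lambda a,b,x,y:(u>=a)&(u<=b)&(v>=x)&(v<=y)
white=(S<60)&(V>150)
rep("padL",box(322,342,247,270)&white);rep("padR",box(379,399,247,270)&white)
red=((H<5)|(H>175))&(S>180)&box(315,410,220,250)
rep("red",red)
for a in range(320,410,10): print(a,np.round(np.median(P[red&(u>=a)&(u<a+10)],0)))
rep("tab",((H>4)&(H<15)&(S>180))&box(388,402,190,212))
w=(box(250,465,160,275)&(H>10)&(H<25)&(P[...,2]>2)&(P[...,2]<20)&(S>50))
cs,_=cv2.findContours(w.astype(np.uint8),0,2);k=max(cs,key=cv2.contourArea);r=cv2.minAreaRect(np.vstack([k for k in cs if cv2.contourArea(k)>20]));print("base px",r,cv2.boxPoints(r))
for p in cv2.boxPoints(r):
    p=np.clip(np.round(p).astype(int),0,639)
q=P[w][:,:2].astype(np.float32);r=cv2.minAreaRect(q);print("base world",r, "z",np.median(P[w][:,2]))
rep("yel",box(250,300,215,262)&(H>22)&(H<32)&(S>180));rep("grn",box(415,470,215,265)&(H>45)&(H<75)&(S>120))
rep("chute",box(352,370,165,230)&(P[...,2]>120));rep("jar",box(270,300,284,312)&(P[...,2]>50));rep("sand",box(415,458,278,305)&(P[...,2]>20));rep("wrench",box(325,388,279,300)&(P[...,2]>4))
a=cv2.resize(c[150:310,240:480],None,fx=3.3,fy=3.3,interpolation=2)[:,:,::-1];cv2.imwrite("pics/topz.png",a)
j=dict(np.load("pics/scene0.npz"))["color"];cv2.imwrite("pics/scz.png",cv2.resize(j[130:350,130:400],None,fx=2.7,fy=2.7,interpolation=2)[:,:,::-1])
E
```

```text
padL 389 med [484.  14. 137.] min [461.  -4. 129.] max [508.  33. 143.]
padR 370 med [ 479. -118.  101.] min [ 454. -137.    1.] max [503. -99. 108.]
red 200 med [529.  18. 139.] min [512. -37. 124.] max [549.  36. 171.]
320 [531.  29. 141.]
330 [528.  11. 136.]
340 [531. -14. 131.]
350 [528. -34. 124.]
360 [514. -51. 122.]
370 [nan nan nan]
380 [nan nan nan]
390 [nan nan nan]
400 [nan nan nan]
tab 3 med [ 604. -124.  191.] min [ 598. -125.  189.] max [ 608. -124.  194.]
base px ((356.63848876953125, 216.73435974121094), (199.67022705078125, 99.35455322265625), 0.5562521815299988) [[256.3258  265.44006]
 [257.29034 166.0902 ]
 [456.95117 168.02866]
 [455.98663 267.37854]]
base world ((579.14892578125, -47.56658935546875), (512.9530639648438, 271.8445129394531), 87.9988784790039) z 7.701179301072443
yel 146 med [540. 193.  55.] min [497. 155.  15.] max [579. 195.  81.]
grn 3 med [ 499. -295.   77.] min [ 477. -296.   58.] max [ 541. -291.   83.]
chute 1112 med [616. -54. 152.] min [548. -72. 127.] max [687. -34. 180.]
jar 352 med [394. 122.  74.] min [373.  99.  67.] max [417. 143.  80.]
sand 665 med [ 397. -240.   29.] min [ 373. -280.   24.] max [ 422. -199.   34.]
wrench 409 med [407. -35.   7.] min [ 389. -108.    4.] max [430.  24.  12.]
  return _methods._mean(a, axis=axis, dtype=dtype,
  ret = um.true_divide(
```

View pics/topz.png

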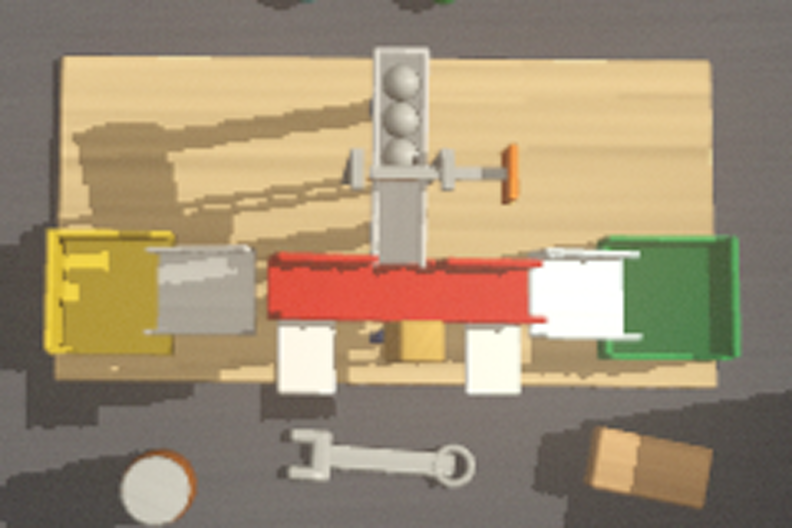

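View pics/scz.png

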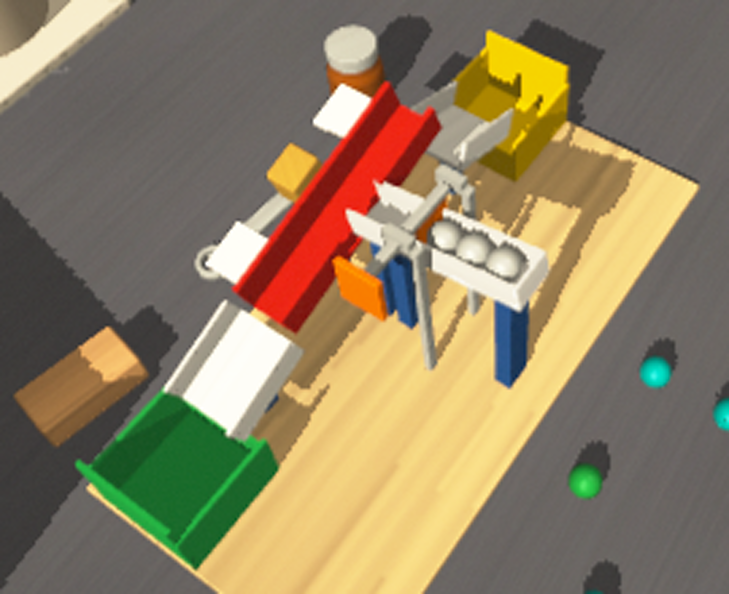

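```bash
python3 - <<'E'
from h import *
from workcell import ctrl
from scipy.spatial.transform import Rotation as R
o=ctrl.get_obs();print(np.round(R.from_rotvec(o["orientation"]).as_matrix(),3).tolist())
i=dict(np.load("pics/top0.npz"));P=cloud(i)
z=P[...,2]
reg=lambda P,x0,x1,y0,y1:(P[...,0]>x0)&(P[...,0]<x1)&(P[...,1]>y0)&(P[...,1]<y1)
print("max z slide",np.percentile(z[reg(P,590,620,-110,0)],[50,90,99,100]).round(), "brass",np.percentile(z[reg(P,465,510,-80,-30)],[50,90,99]).round())
for y in range(-150,10,6):
    m=reg(P,585,625,y,y+6)&(z>100); print(y,m.sum(),np.round(P[m].max(0)) if m.any() else "", end=" | ")
print()
for n in("top","scene"):
    i=dict(np.load(f"pics/{n}0.npz"));P=cloud(i);hsv=cv2.cvtColor(i["color"],cv2.COLOR_RGB2HSV);H,S,V=[hsv[...,k].astype(int) for k in range(3)]
    m=(H>4)&(H<16)&(S>190)&reg(P,580,630,-150,-100)&(P[...,2]>140)&(P[...,2]<200)
    q=P[m];print(n,m.sum(),np.round(np.median(q,0)),np.round(np.percentile(q,[4,96],axis=0)).tolist())
    # plane fit
    if len(q)>20:
        c=q.mean(0);print(c.round(1),np.linalg.svd(q-c)[2][2].round(3))
    m=(S<60)&(V>150)&reg(P,440,520,-30,50)&(P[...,2]>110);print("padL",m.sum(),np.round(np.median(P[m],0)),np.round(np.percentile(P[m],[3,97],axis=0)).tolist())
E
```

```text
[[0.972, -0.0, 0.234], [-0.234, -0.001, 0.972], [-0.0, -1.0, -0.001]]
max z slide [136. 180. 184. 186.] brass [142. 162. 166.]
-150 0  | -144 0  | -138 0  | -132 10 [ 617. -126.  194.] | -126 63 [ 618. -120.  195.] | -120 11 [ 604. -115.  182.] | -114 12 [ 604. -108.  181.] | -108 8 [ 604. -102.  180.] | -102 8 [605. -97. 182.] | -96 11 [607. -91. 179.] | -90 26 [619. -84. 185.] | -84 40 [619. -78. 186.] | -78 10 [607. -74. 181.] | -72 54 [623. -66. 183.] | -66 51 [623. -60. 183.] | -60 49 [623. -54. 180.] | -54 48 [623. -48. 181.] | -48 54 [624. -42. 182.] | -42 43 [624. -36. 183.] | -36 17 [608. -32. 182.] | -30 23 [620. -24. 184.] | -24 32 [622. -20. 184.] | -18 0  | -12 0  | -6 0  | 0 0  | 6 0  |
  return _methods._mean(a, axis=axis, dtype=dtype,
  ret = um.true_divide(
Traceback (most recent call last):
IndexError: index -1 is out of bounds for axis 0 with size 0
```

The +y (left) paddle is up at z≈137, so the gate slopes to green and I need to press that paddle down at about (479,14). The tab's outer face is at y≈-129, x≈603. That matches the expected geometry if the slide starts about 5 mm open.

```bash
python3 -m jog '[[0,[46.2,0,-49.9],[0,-0.2,0]],[0,[46.2,0,-49.9],[0,-0.2,0]],[0,[46.2,0,-49.9],[0,-0.2,0]],[0,[46.2,0,-49.9],[0,-0.2,0]],[0,[46.2,0,-49.9],[0,-0.2,0]],[0,[46.2,0,-49.9],[0,-0.2,0]],[0,[46.2,0,-49.9],[0,-0.2,0]],[0,[46.2,0,-49.9],[0,-0.2,0]]]'
```

```text
t: 0.9
ee_pos: [342.0, 257.0, 222.7]
orientation: [-1.571, 0.028, -0.028]
ft_force: [1.5, -0.5, 0.3]
width: 27.5
```

```bash
python3 -m jog '[[0,[14.6,0,-23.8],[0,0,0]],[0,[14.6,0,-23.8],[0,0,0]],[0,[14.6,0,-23.8],[0,0,0]],[0,[14.6,0,-23.8],[0,0,0]],[0,[14.6,0,-23.8],[0,0,0]],[0,[14.6,0,-23.8],[0,0,0]],[0,[14.6,3.5,-23.8],[0,0,0]],[0,[14.6,6.2,-23.8],[0,0,0]]]'
python3 - <<'E'
from workcell import ctrl
import cv2
for n in("scene","top"):
    c=ctrl.get_image(n)["color"][:,:,::-1]; c=c[100:350,130:400] if n=="scene" else c[150:310,240:480]
    cv2.imwrite(f"pics/{n}1.png",cv2.resize(c,None,fx=2.3,fy=2.3,interpolation=2))
E
```

```text
t: 1.7
ee_pos: [479.5, 14.5, 159.8]
orientation: [-1.571, 0.029, -0.031]
ft_force: [0.2, 0.2, 0.5]
width: 0.4
```

View pics/scene1.png

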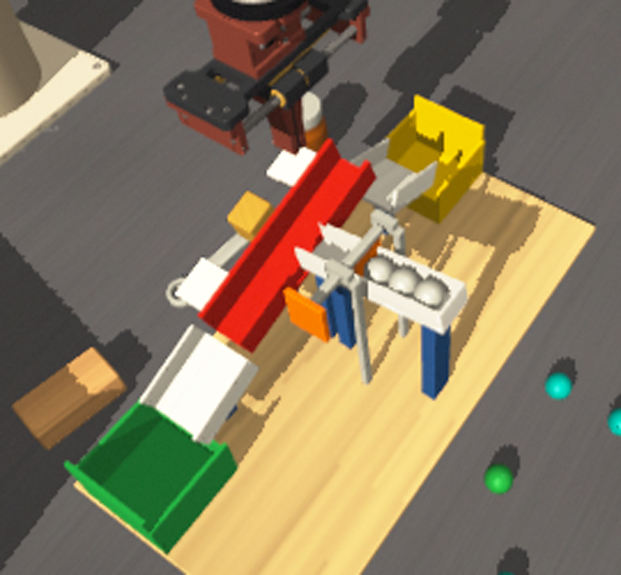

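The closed fingers, at about (290,145) in the crop, are over the raised left paddle at (292,165). I'll press down gently, follow the paddle and then lift.

```bash
python3 -m jog '[[0,[0,1.5,0],[0,0,0]],[0,[0,2.3,0],[0,0,0]],[0,[0,2.9,0],[0,0,0]],[0,[0,3.5,0],[0,0,0]],[0,[0,4.1,0],[0,0,0]],[0,[0,4.6,0],[0,0,0]],[0,[0,5.0,0],[0,0,0]],[0,[0,5.0,0],[0,0,0]]]'
python3 -m jog '[[0,[0,-2,0],[0,0,0]],[0,[0,-6,0],[0,0,0]],[0,[0,-11,0],[0,0,0]],[0,[0,-11,0],[0,0,0]]]'
python3 - <<'E'
from workcell import ctrl
import cv2
from h import *
i=ctrl.get_image("scene");P=cloud(i);c=i["color"][:,:,::-1]
cv2.imwrite("pics/scene2.png",cv2.resize(c[100:350,130:400],None,fx=2.3,fy=2.3,interpolation=2))
hsv=cv2.cvtColor(i["color"],cv2.COLOR_RGB2HSV)
w=(hsv[...,1]<60)&(hsv[...,2]>150)&(P[...,0]>455)&(P[...,0]<500)
for a,b in((-3,30),(-135,-105)):
    m=w&(P[...,1]>a)&(P[...,1]<b)&(P[...,2]>80)&(P[...,2]<150);print(m.sum(),np.median(P[m],0).round())
E
```

```text
t: 2.6
ee_pos: [478.7, 15.8, 110.2]
orientation: [-1.571, 0.029, -0.027]
ft_force: [0.3, 0.1, -0.4]
width: 0.5
t: 3.0
ee_pos: [482.9, 15.8, 226.6]
orientation: [-1.57, 0.019, -0.037]
ft_force: [-0.8, -0.5, -0.5]
width: 0.2
61 [475.  20. 103.]
157 [ 472. -121.  140.]
```

View pics/scene2.png

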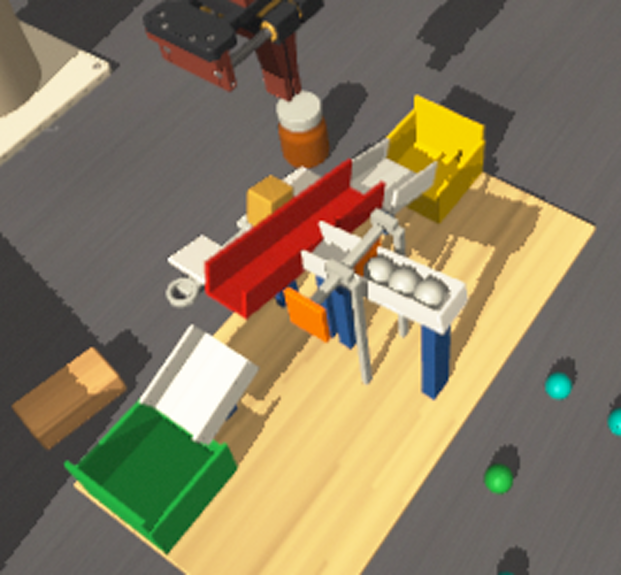

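The gate has tipped over: the left paddle is at z≈103 and the right at ≈140, so it slopes to the yellow bin. The balls are still waiting behind the slide. Next I go to the -y side of the tab.

```bash
python3 -m jog '[[0,[13.0,0,-16.8],[0,0,0]],[0,[13.0,0,-16.8],[0,0,0]],[0,[13.0,0,-16.8],[0,0,0]],[0,[13.0,0,-16.8],[0,0,0]],[0,[13.0,0,-16.8],[0,0,0]],[0,[13.0,3,-16.8],[0,0,0]],[0,[13.0,5.5,-16.8],[0,0,0]],[0,[13.0,5.5,-16.8],[0,0,0]]]'
python3 - <<'E'
from workcell import ctrl
import cv2
from h import *
i=ctrl.get_image("scene");c=i["color"][:,:,::-1]
cv2.imwrite("pics/scene3.png",cv2.resize(c[100:350,130:400],None,fx=2.3,fy=2.3,interpolation=2))
print({k:np.round(v,2).tolist() for k,v in ctrl.get_obs().items() if k in("ee_pos","ft_force","t")})
E
```

```text
t: 3.85
ee_pos: [599.3, -155.6, 160.8]
orientation: [-1.568, 0.035, -0.021]
ft_force: [-1.6, 0.5, 0.6]
width: 0.5
{'t': 3.9, 'ee_pos': [600.74, -155.88, 163.07], 'ft_force': [-0.29, -0.39, 0.86]}
```

View pics/scene3.png

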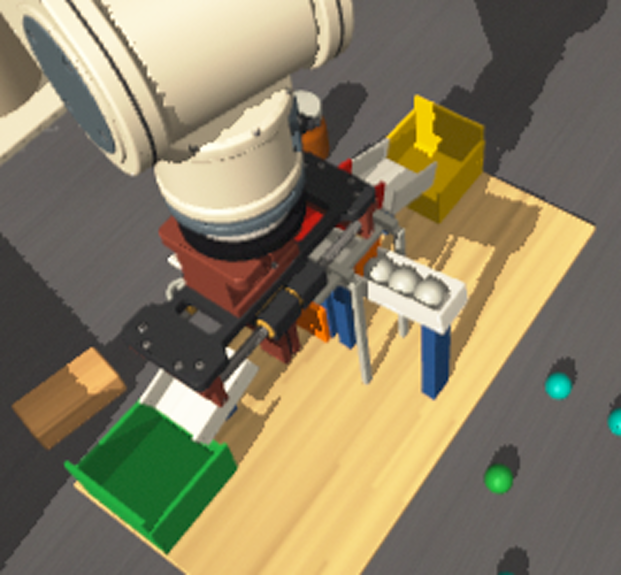

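```bash
python3 -m jog '[[0,[0,0,1.0],[0,0,0]],[0,[0,0,1.8],[0,0,0]],[0,[0,0,2.6],[0,0,0]],[0,[0,0,3.4],[0,0,0]],[0,[0,0,4.2],[0,0,0]],[0,[0,0,5.0],[0,0,0]],[0,[0,0,5.3],[0,0,0]],[0,[0,0,5.3],[0,0,0]]]'
```

```text
t: 4.7
ee_pos: [604.7, -103.1, 165.6]
orientation: [-1.57, 0.028, -0.027]
ft_force: [0.8, -0.2, -0.2]
width: 0.1
```

```bash
python3 -m jog '[[0,[0,0,0.2],[0,0,0]],[0,[0,0,0.2],[0,0,0]]]'; python3 - <<'E'
from workcell import ctrl
import cv2
from h import *
i=ctrl.get_image("top");c=i["color"][:,:,::-1]
cv2.imwrite("pics/top4.png",cv2.resize(c[150:310,240:480],None,fx=3.3,fy=3.3,interpolation=2))
print({k:np.round(v,2).tolist() for k,v in ctrl.get_obs().items() if k in("ee_pos","ft_force","t")})
E
```

```text
t: 4.9
ee_pos: [604.7, -101.8, 165.5]
orientation: [-1.57, 0.029, -0.028]
ft_force: [0.3, -0.5, 0.5]
width: 0.4
{'t': 4.95, 'ee_pos': [604.74, -101.82, 165.49], 'ft_force': [0.03, -0.56, 0.37]}
```

View pics/top4.png

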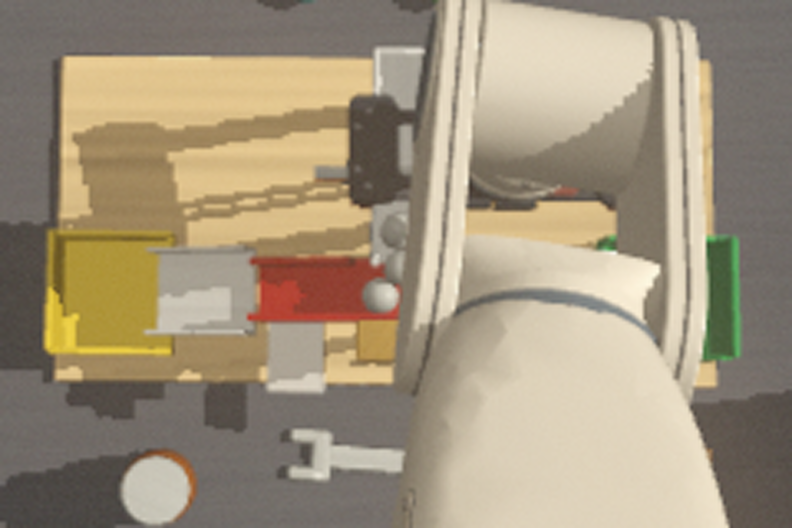

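Balls are already rolling towards yellow. I'll keep pushing in small steps until the slide's stop shows up in the force reading.

```bash
python3 -m jog '[[0,[0,0,0.2],[0,0,0]],[0,[0,0,0.2],[0,0,0]],[0,[0,0,0.2],[0,0,0]]]'; python3 -m jog '[[0,[0,0,0.2],[0,0,0]],[0,[0,0,0.2],[0,0,0]],[0,[0,0,0.2],[0,0,0]]]'
```

```text
t: 5.25
ee_pos: [604.9, -99.9, 165.6]
orientation: [-1.571, 0.028, -0.028]
ft_force: [-0.6, -0.2, 0.4]
width: 0.7
t: 5.55
ee_pos: [605.0, -97.7, 165.7]
orientation: [-1.571, 0.028, -0.028]
ft_force: [0.4, -1.2, -0.1]
width: 0.7
```

```bash
python3 -m jog '[[0,[0,0,0.2],[0,0,0]],[0,[0,0,0.2],[0,0,0]],[0,[0,0,0.2],[0,0,0]]]'; python3 -m jog '[[0,[0,0,0.2],[0,0,0]],[0,[0,0,0.2],[0,0,0]],[0,[0,0,0.2],[0,0,0]]]'; python3 - <<'E'
from workcell import ctrl
import cv2
from h import *
for n in("scene","top"):
    c=ctrl.get_image(n)["color"][:,:,::-1]; c=c[100:350,130:400] if n=="scene" else c[150:310,240:480]
    cv2.imwrite(f"pics/{n}5.png",cv2.resize(c,None,fx=2.3,fy=2.3,interpolation=2))
E
```

```text
t: 5.85
ee_pos: [605.1, -95.7, 165.7]
orientation: [-1.57, 0.028, -0.028]
ft_force: [0.2, -0.6, 0.0]
width: 0.8
t: 6.15
ee_pos: [605.2, -93.7, 165.7]
orientation: [-1.57, 0.028, -0.028]
ft_force: [-0.5, -0.2, 0.2]
width: 0.7
```

View pics/scene5.png

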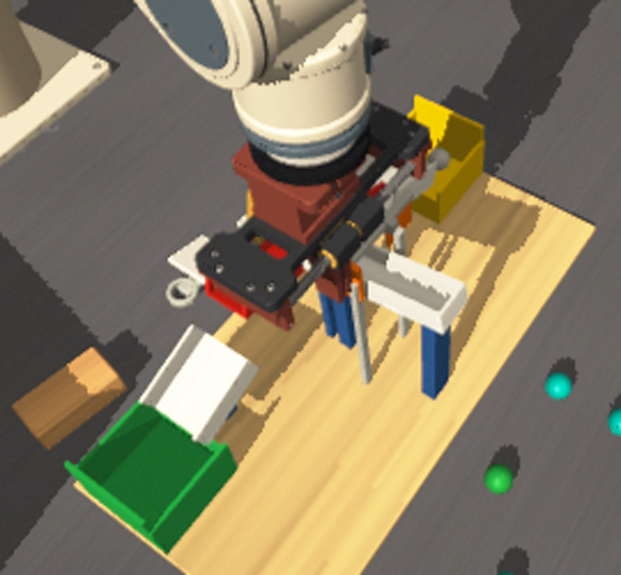

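View pics/top5.png

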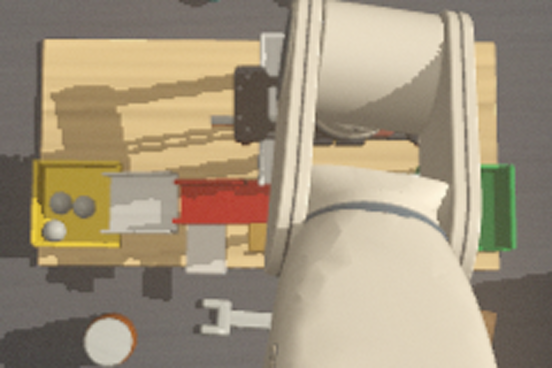

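All three balls are in the yellow bin, at about (55-85, 205-230) in the crop. I still need to reach the stop, so I'll keep pushing.

```bash
python3 -m jog '[[0,[0,0,0.2],[0,0,0]],[0,[0,0,0.2],[0,0,0]],[0,[0,0,0.2],[0,0,0]]]'; python3 -m jog '[[0,[0,0,0.2],[0,0,0]],[0,[0,0,0.2],[0,0,0]],[0,[0,0,0.2],[0,0,0]]]'
```

```text
t: 6.55
ee_pos: [605.3, -92.3, 165.7]
orientation: [-1.571, 0.028, -0.028]
ft_force: [0.0, -4.5, 0.1]
width: 0.6
t: 6.85
ee_pos: [605.3, -92.1, 165.8]
orientation: [-1.574, 0.028, -0.028]
ft_force: [-0.5, -13.0, 0.3]
width: 0.3
```

The TCP stopped at y=-92 with 13 N of force, so the slide is against its stop. I'll back off along -y, lift and check.

```bash
python3 -m jog '[[0,[0,0,-1.5],[0,0,0]],[0,[0,0,-3.5],[0,0,0]],[0,[0,-4,-3.5],[0,0,0]],[0,[0,-8,-3.5],[0,0,0]],[0,[-4,-9,-5.5],[0,0,0]],[0,[-6,-9,-9],[0,0,0]],[0,[-6,-9,-14],[0,0,0]],[0,[-6,-9,-19],[0,0,0]]]'; python3 -m jog '[[0,[0,0,-5],[0,0,0]],[0,[0,0,-10],[0,0,0]],[0,[0,0,-15],[0,0,0]],[0,[0,0,-15],[0,0,0]],[0,[0,0,-15],[0,0,0]],[0,[0,0,-15],[0,0,0]]]'; python3 - <<'E'
from workcell import ctrl
import cv2
from h import *
for n in("scene","top"):
    i=ctrl.get_image(n);P=cloud(i);c=i["color"][:,:,::-1]
    c=c[100:350,130:400] if n=="scene" else c[150:310,240:480]
    cv2.imwrite(f"pics/{n}6.png",cv2.resize(c,None,fx=2.3,fy=2.3,interpolation=2))
    hsv=cv2.cvtColor(i["color"],cv2.COLOR_RGB2HSV)
    m=(hsv[...,0]<16)&(hsv[...,1]>150)&(P[...,0]>585)&(P[...,0]<625)&(P[...,1]>-150)&(P[...,1]<-70)&(P[...,2]>140)
    print(n,m.sum(),np.median(P[m],0).round() if m.any() else '')
    v,u=np.mgrid[:400,:640]
    if n=="top":
        box=lambda a,b,x,y:(u>=a)&(u<=b)&(v>=x)&(v<=y)
        for k,m in(("jar",box(270,300,284,312)&(P[...,2]>50)),("sand",box(415,458,278,305)&(P[...,2]>20)),("wrench",box(325,388,279,300)&(P[...,2]>4))):print(k,np.median(P[m],0).round())
        w=(hsv[...,1]<60)&(P[...,0]>455)&(P[...,0]<505)
        for a,b in((0,30),(-135,-105)):
            m=w&(P[...,1]>a)&(P[...,1]<b)&(P[...,2]>80)&(P[...,2]<150);print("pad",m.sum(),np.median(P[m],0).round())
E
```

```text
t: 7.65
ee_pos: [538.1, -278.6, 256.5]
orientation: [-1.57, 0.026, -0.028]
ft_force: [1.6, 0.2, -0.3]
width: 0.4
t: 8.25
ee_pos: [533.1, -426.4, 255.4]
orientation: [-1.569, 0.028, -0.028]
ft_force: [0.3, 0.5, -0.4]
width: 0.8
scene 106 [610. -81. 179.]
top 45 [601. -77. 191.]
jar [394. 122.  74.]
sand [ 397. -240.   29.]
wrench [407. -35.   7.]
pad 241 [484.  16. 103.]
pad 242 [ 480. -118.  138.]
```

View pics/scene6.png

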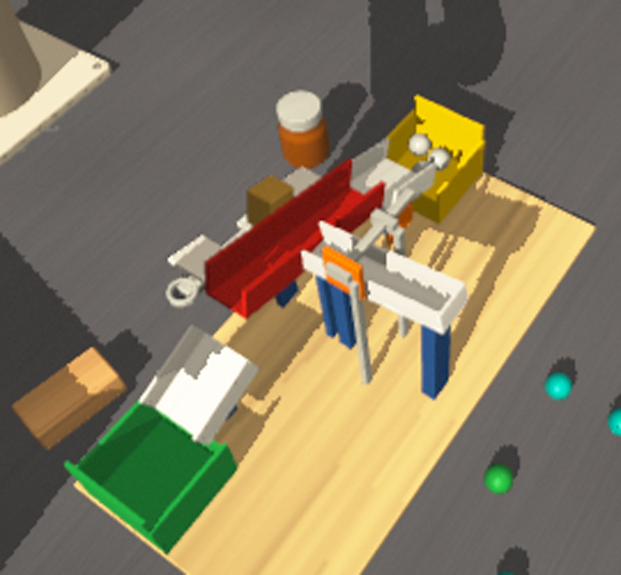

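View pics/top6.png

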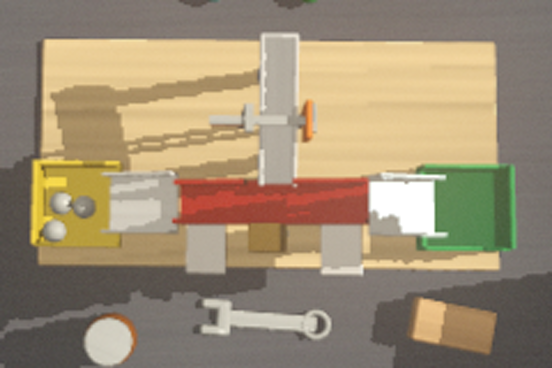

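The top view shows all three balls in the yellow bin, an empty feed chute, the tab up against its guide and the gate sloping to yellow. The bystanders haven't moved.

```bash
python3 -c "
from workcell import ctrl
print(ctrl.close_job())"
```

```text
the job is handed in; nothing more can be done
None
```

The job is done and handed in at about 8.4 s on the robot's clock, well under the 40 s limit. I pressed the raised left paddle, which tipped the gate from the green side to the yellow. Then I pushed the orange tab until it stopped at about 13 N, and backed the arm clear.

**Last checks:**
- **Gate:** it still slopes to yellow, with the left paddle at z≈103 mm and the right at z≈138 mm.
- **Slide:** the tab's top edge moved from y≈-124 to y≈-77 mm, about 47 mm. That fits the 50 mm stop if the slide started slightly open.
- **Balls:** all three are in the yellow bin and the feed chute is empty. In the final scene view the bin wall hides one ball, but the top view shows all three.
- **Bystanders:** the measured positions of the jar, sanding block and wrench did not change.

No check failed. The only disagreement was the slide stopping about 7 mm further along than I had worked out. I put that down to the fingers being thinner at the tip than I assumed, so I pushed on until the force showed the stop.

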